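# Put the sink plug away and snap the box shut

## Robot

A 7-joint arm with a two-finger parallel gripper is mounted at the origin on the work surface. World frame = base frame: x ahead of the robot, y to its left, z up, the work surface at z = 0. Lengths are in m, angles in rad, forces in N, time in s.
With the tool pointing down it reaches from about 0.425 to 0.95 m from the base axis. Payload 4.7 kg.
Tool frame: the origin (TCP) lies midway between the tips of the shut fingers; the grasp point (between the pads) lies 19 mm behind it (bot.hold_point_z is the z of the grasp point in the tool frame, in m); z points along the fingers, x is the direction in which the jaws open and shut, and the axes are right-handed (so a half turn about z gives the same grasp; the last joint's range is limited). The gripper opens to 85 mm and grips with 20 to 120 N. Pads are 22 mm wide; open, the fingers measure 114 mm over their backs; the gripper's body (76 mm by 85 mm) begins 54 mm behind the grasp point. The pads swing forward as they close: fully open they stand 13 mm farther back than shut.
Start: joints at [1.145, 0.469, -0.049, 1.532, 0.024, 1.141, -0.082], TCP at [0.261, -0.623, 0.231] pointing down, gripper open.
Joint ranges: [-2.59, 2.59], [-0.33, 1.99], [-1.39, 1.29], [0.1, 2.45], [-1.04, 4.18], [0.21, 1.99], [-2.66, 2.66]. Speed limits (rad/s): [2.57, 2.57, 3.14, 3.14, 3.14, 3.14, 3.14].

## Interface

Orientations are given as a unit quaternion [x, y, z, w].
In Python, from station import bot, eyes, job gives the robot as it stands.
- The arm moves only by the tool play_rows, never from a script. Its arguments are lists of equal length, an entry for each row: "fingers": the opening, from 0 (shut) to 1 (fully open); "travel": the shift along the tool's x, y, z in m, a list of three; "twist": the turn about the tool's z in rad. In form: {"fingers": [fingers, ...], "travel": [[tx, ty, tz], ...], "twist": [twist, ...]}. A call has 1 to 10 rows; each row is the pose to reach, as a shift and turn from the pose commanded when the call began, along the tool's axes at that moment; what a row does not reach only later rows make up. A row lasts 1/12 s, in which the tool goes at most 41.7 mm and 7.16 degrees, less where a joint would pass 70% of its speed; a pose out of reach is approached as far as the arm can. A call with a gripper value outside its range is refused whole. The fingers move at their own pace and stop on an object; "force" is the grip in N (left out, the last holds). Time passes only in rows, so rows that repeat a pose let the fingers close. It gives the time, the measured TCP pose, the force and the opening at its end, in the units of the state.
- bot.sense(): the state, without advancing time (a new reading comes with each control period).
- eyes.read_camera(name): name is "side" or "top" or "wrist"; returns a dict with "pixels" (420x560x3 uint8, red, green, blue), "z_map" (420x560 float32, m along the optical axis (not along the pixel's ray), 0 where there is no reading), "intrinsics" (3x3 intrinsics, pixels), "k1" (the pictures are not rectified: a ray, as slopes to the right and down, at radius r is drawn at 1 + k1 r^2 times it, then the intrinsics apply), "origin" and "orientation" of the camera in the world. Camera axes: x right, y down, z forward; pixel columns grow to the right and rows downward; lengths in m; the calibration is good to about 2 mm. A picture is of the moment at which its call begins.
- job.close_job(): hands the job in, once; it reports no verdict.
The state is a dict: "t": time; "joint_positions": joint angles; "qvel": joint speeds; "effort": joint torques, N m; "ee_pos": TCP position; "eef_rot": TCP orientation; "ft_force": force on the tool from outside, world axes, zero at the start; "ft_torque": the same for the moment, N m; "grip_width": opening from 0.0 (shut) to 1.0 (fully open).
Only numpy, scipy, OpenCV 4.12 (cv2) and the standard library are available. Lean on these libraries where they do the work, as an engineer would, in place of code of your own. Each camera call takes 0.05 s, during which the arm holds its last target.

## Task

Put the loose sink plug into the open clear box under the sink. Then push the box's lid just past upright and let go, so that it drops by its own weight, and finish by pressing gently on the orange tab at its front until the lid clicks fully shut and stays shut when you let go. Do not force or slam the lid, and leave the basin, brush, spray bottle and plunger where they are.

Things in the scene. Friction and masses are not known exactly. Their poses are not given: they have to be found in the camera images.
- box: Clear plastic box with blue trim, screwed to the 3 mm thick steel tray, 110 (its x) by 160 (its y) by 65 mm high, walls and floor 4 mm, open on top. Origin: centre of its underside. Its -x side is the front, with the catch; the lid's hinge is at its +x side; turned up to 0.5 rad about the vertical. Pushing the box or its lid with more than 18 N breaks it.
- lid (a joint): Angle of the lid (120 g), rad: about 0 shut and level, 1.57 upright, 1.95 fully open (its start), leaning back on a stop, away from the front. The hinge has slight friction and is damped: let go below about 1.4, the lid sinks in about 1 s and comes to rest ajar on its snap catch at 0.06 to 0.15. Snapped home it stays at -0.06 to 0.048.
- lid_tab (a point): Centre of the upper (outer) face of the orange press tab on the lid's free edge, 44 mm wide, 22 mm deep, 5 mm thick; 129 mm from the hinge axis. The catch gives way at 7 to 11 N here, at a height that differs by up to 4.5 mm either way from box to box and is not measured: press slowly, by feel, to about 13 N. Some 8 to 12 mm lower a springy seal resists with 5 to 10 N per mm.
- lid_hinge (a point): Midpoint of the lid's hinge axis, which runs along the box's y, 57 mm behind the box's centre (+x) and 74 mm above its underside. The lid is a clear plate with blue edges, 168 mm wide, 4 mm thick; it reaches 118 mm from the axis and its tab 140 mm. Its outer face looks away from the front when open, up when shut.
- plug: Loose sink plug standing on the tray: black rubber disc 46 mm across and 14 mm high with a round white grip post on its centre, 18 mm across, top 40 mm above its underside; 60 g. Origin: centre of its underside.
- spray: Bystander: green spray bottle with white capped head, 72 mm across, about 200 mm high, standing on the tray. Origin: centre of its underside. Stands on the opposite side of the box from the plug.
- brush: Bystander: grey tile brush, 150 x 55 mm, 77 mm high with its handle, lying bristles down on the tray. Origin: centre of its underside.
- plunger: Bystander: black rubber plunger head 116 mm across with a short upright steel handle, 185 mm high in all. Origin: centre of its underside.
- basin: Bystander: empty round blue plastic basin, 286 mm across, 112 mm high. Origin: centre of its underside.
Not all that is in view belongs to the job. What is shaped like the box but purple is not meant.

How it is judged:
On the way, in this order (a step that is already met when the one before it is completed fails the run):
1. the plug lies in the box, let go, lid still open (x of plug in the frame of box between -0.05 and 0.05 m and y of plug in the frame of box between -0.075 and 0.075 m and z of plug in the frame of box below 0.035 m and contact force between each of the arm, the fingers and plug below 0.1 N and value of joint lid above 1.5 rad), for 0.2 s.
2. the lid, past upright and touched by nothing, is falling by its own weight (0.6 to 1.45 rad open) (value of joint lid between 0.6 and 1.45 rad and velocity of joint lid below -0.05 rad/s and contact force between each of the arm, the fingers and box below 0.1 N), for 0.1 s.
At the end, for the whole second after the job is handed in: The plug lies at rest inside the box and the lid stays snapped shut (lid joint below 0.053 rad throughout) with nothing pressing it (value of joint lid below 0.053 rad and x of plug in the frame of box between -0.05 and 0.05 m and y of plug in the frame of box between -0.075 and 0.075 m and z of plug in the frame of box below 0.035 m and linear speed of plug below 0.05 m/s); the robot touches nothing.
It fails at once if the box or its lid is pushed with more than 18 N (contact force between any of the arm, the fingers and box above 18 N).
It fails at once if the lid is slammed (swings shut faster than 5 rad/s) (velocity of joint lid below -5 rad/s and value of joint lid above 0.2 rad).
It fails at once if the spray bottle, brush, plunger or basin is moved more than 30 mm (distance of any of spray, brush, plunger, basin from where it was at the start of the episode above 0.03 m).
It also fails if it takes over 70 s, if anything falls off the work surface, if the arm or the gripper's body presses on something with over 40 N, if the wrist force passes 120 N, or if a joint passes its speed limit or range.

## Working session

There is one attempt and no reset: what is moved stays moved. The work goes in short steps, Python scripts to look and compute and a tool call to move; the robot and the scene stay as the last step left them, time stands still between calls to the robot, and variables do not carry over. Pictures are saved under pics/ and viewed, and the job is handed in when it is done.

Besides the shell and the picture viewer there is one more tool, called after "Call:" by a JSON object that holds its "op" and its "data". play_rows: Moves the arm, as the interface text tells. Its arguments: {"type":"object","properties":{"fingers":{"type":"array"},"travel":{"type":"array"},"twist":{"type":"array"},"force":{"type":"number"}},"required":["fingers","travel","twist"]}

```bash
ls; mkdir -p pics; python3 - <<'E'
from station import bot,eyes,job
import cv2
print(bot.sense(), bot.hold_point_z)
for n in ["side","top","wrist"]:
    d=eyes.read_camera(n); cv2.imwrite(f"pics/{n}0.png",d["pixels"][:,:,::-1]); print(n,d["intrinsics"].tolist(),d["k1"],d["origin"],d["orientation"])
E
```

```text
pics
{'t': 0.0, 'joint_positions': array([ 1.14508238,  0.46944955, -0.04859191,  1.533702  ,  0.02408915,
        1.14099788, -0.08233196]), 'qvel': array([-1.73992078e-04, -7.28626891e-04, -7.35543554e-05,  4.84612925e-04,
       -2.57554728e-04, -7.73208044e-04,  1.95071123e-03]), 'effort': array([ 1.77129300e-04, -5.10306358e+01, -4.69875871e-02, -2.37717372e+01,
        1.05489918e-02,  7.42454315e-03, -7.21830872e-06]), 'ee_pos': array([ 0.26065818, -0.62200258,  0.23025253]), 'eef_rot': array([ 8.32608451e-01, -5.53861170e-01, -8.38186874e-04, -5.18870318e-04]), 'ft_force': array([-0.27983399, -0.54430742,  0.26603328]), 'ft_torque': array([-0.01347056, -0.03064151, -0.00874226]), 'grip_width': 1.000789679772962} -0.0187
side [[481.92082034871174, 0.0, 276.7924374396704], [0.0, 481.92082034871174, 207.28331037685928], [0.0, 0.0, 1.0]] 0.05573386773912961 [-0.08586694  0.88187551  1.28417708] [-0.26633847  0.89842257 -0.33246098  0.10663206]
top [[518.2770200790126, 0.0, 280.68352326367983], [0.0, 518.2770200790126, 211.437147533176], [0.0, 0.0, 1.0]] -0.05409664070776797 [0.2489262  0.03846101 1.56718246] [-0.69961656  0.71026988 -0.051907    0.05795719]
wrist [[341.76098858033, 0.0, 278.4127001330889], [0.0, 341.76098858033, 214.7990726720332], [0.0, 0.0, 1.0]] -0.06365778005045664 [ 0.33560926 -0.58961146  0.37408017] [ 0.82225785 -0.54612488 -0.08935255  0.13287502]
```

View pics/side0.png

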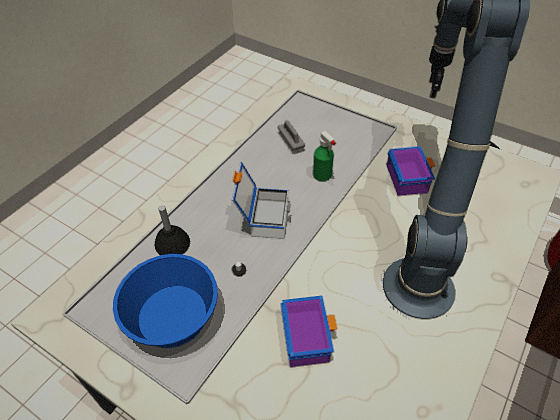

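View pics/top0.png

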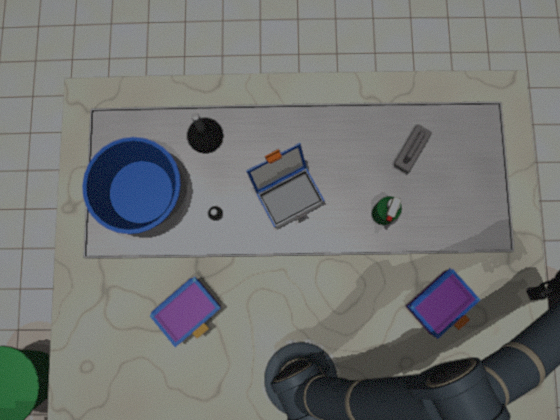

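View pics/wrist0.png

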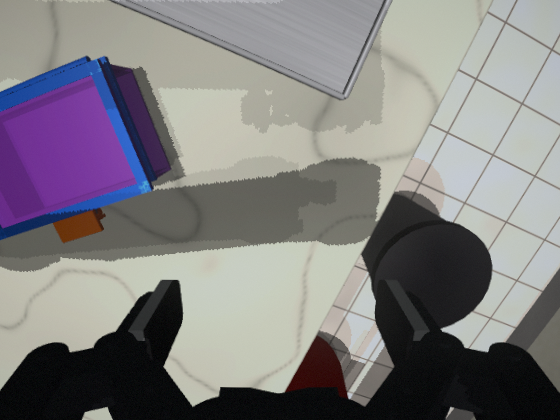

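The side view shows the clear, blue-trimmed box at about (267,212) with its orange tab at (237,178), and the plug at (239,268). In the top view the box is at about (287,190), the tab at (273,157) and the plug at (215,213). The two purple boxes, top (187,311) and (444,303), are decoys. I'll confirm this with one crop and then measure.

```bash
cat > h.py <<'E'
import numpy as np, cv2
from scipy.spatial.transform import Rotation as R
def rays(d,uv):
    uv=np.atleast_2d(np.asarray(uv,float)); K=np.array(d["intrinsics"]); k=d["k1"]
    q=np.c_[(uv[:,0]-K[0,2])/K[0,0],(uv[:,1]-K[1,2])/K[1,1]]
    p=q.copy()
    for _ in range(30): p=q/(1+k*(p**2).sum(1,keepdims=True))
    return np.c_[p,np.ones(len(p))]
def ontoz(d,uv,z):
    r=R.from_quat(d["orientation"]).apply(rays(d,uv)); o=np.array(d["origin"])
    return o+r*((z-o[2])/r[:,2])[:,None]
def depthpt(d,uv):
    uv=np.atleast_2d(uv); z=np.array([d["z_map"][int(round(v)),int(round(u))] for u,v in uv])
    return np.array(d["origin"])+R.from_quat(d["orientation"]).apply(rays(d,uv)*z[:,None])
def proj(d,P):
    P=np.atleast_2d(P); c=R.from_quat(d["orientation"]).inv().apply(P-np.array(d["origin"]))
    p=c[:,:2]/c[:,2:]; p=p*(1+d["k1"]*(p**2).sum(1,keepdims=True)); K=np.array(d["intrinsics"])
    return np.c_[p[:,0]*K[0,0]+K[0,2],p[:,1]*K[1,1]+K[1,2]]
def tri(d1,uv1,d2,uv2):
    o1,o2=np.array(d1["origin"]),np.array(d2["origin"])
    a=R.from_quat(d1["orientation"]).apply(rays(d1,uv1))[0];b=R.from_quat(d2["orientation"]).apply(rays(d2,uv2))[0]
    s=np.linalg.lstsq(np.c_[a,-b],o2-o1,rcond=None)[0]; p,q=o1+s[0]*a,o2+s[1]*b
    return (p+q)/2,np.linalg.norm(p-q)
E
python3 - <<'E'
from station import eyes
from h import *
D={n:eyes.read_camera(n) for n in["side","top"]}
import pickle; pickle.dump(D,open("d0.pkl","wb"))
s=D["side"]["pixels"][150:290,170:310,::-1];t=D["top"]["pixels"][130:240,190:340,::-1]
a=cv2.resize(s,(400,400),interpolation=2);b=cv2.resize(t,(400,293),interpolation=2)
c=np.zeros((400,800,3),np.uint8);c[:,:400]=a;c[:293,400:]=b;cv2.imwrite("pics/crop.png",c)
for n,d in D.items():
    h=cv2.cvtColor(d["pixels"],cv2.COLOR_RGB2HSV)
    x0,y0,x1,y1=(215,150,305,250) if n=="side" else (240,135,335,235)
    for nm,lo,hi in [("orange",(5,130,80),(22,255,255)),("blue",(100,120,50),(125,255,255))]:
        m=cv2.inRange(h,lo,hi); mm=np.zeros_like(m);mm[y0:y1,x0:x1]=m[y0:y1,x0:x1]
        v,u=np.nonzero(mm); print(n,nm,len(u),u.mean(),v.mean(),cv2.minAreaRect(np.c_[u,v].astype(np.float32)))
print(depthpt(D["top"],[(150,240),(240,110),(350,150),(150,200)]))
E
```

```text
side orange 82 236.9268292682927 176.890243902439 ((236.8648681640625, 177.31082153320312), (8.055550575256348, 11.836727142333984), 9.462322235107422)
side blue 254 251.85826771653544 202.66929133858267 ((259.395751953125, 194.8207244873047), (52.2846794128418, 62.542236328125), 4.513988971710205)
top orange 123 273.2520325203252 156.27642276422765 ((273.33074951171875, 156.45382690429688), (8.806466102600098, 14.512063026428223), 60.2551155090332)
top blue 309 279.41747572815535 171.48867313915858 ((281.4612731933594, 178.4305419921875), (50.695159912109375, 58.32902526855469), 67.98871612548828)
[[ 4.12870249e-01  4.50481014e-01 -4.21798511e-04]
 [ 8.18215761e-01  1.73437302e-01  1.05122316e-02]
 [ 6.84964837e-01 -1.68736049e-01  1.32704503e-03]
 [ 5.36235376e-01  4.52398808e-01  3.79985756e-03]]
```

View pics/crop.png

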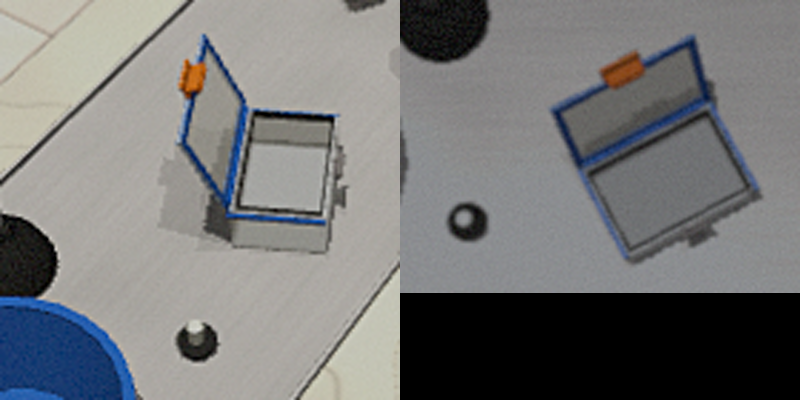

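The crop confirms it: a clear, blue-trimmed box with its lid leaning back and an orange tab, and a black plug with a white post. Next I'll measure the poses.

```bash
python3 - <<'E'
from h import *
import pickle; D=pickle.load(open("d0.pkl","rb"))
c=np.array([(627,262),(760,190),(713,103),(580,165)],float); c=np.c_[(c[:,0]-400)/(400/150)+190,c[:,1]/(400/150)+130]
P=ontoz(D["top"],c,.068)[:,:2]; print("topcorners\n",P, np.linalg.norm(P-np.roll(P,-1,0),axis=1))
s=np.array([(333,117),(325,222),(232,215),(250,111)],float); s=s/(400/140)+[170,150]
Q=ontoz(D["side"],s,.068)[:,:2]; print("side\n",Q,np.linalg.norm(Q-np.roll(Q,-1,0),axis=1))
p,e=tri(D["top"],(273.25,156.28),D["side"],(236.9,176.9)); print("tab",p,e)
for n,(x0,y0,x1,y1) in {"side":(228,255,250,282),"top":(203,200,228,226)}.items():
    d=D[n]; h=cv2.cvtColor(d["pixels"],cv2.COLOR_RGB2HSV)[y0:y1,x0:x1]
    g=h[...,2]; dark=(g<70).astype(np.uint8); 
    v,u=np.nonzero(dark); print(n,"dark",len(u),u.mean()+x0,v.mean()+y0, u.min()+x0,u.max()+x0,v.min()+y0,v.max()+y0)
    print(g[::1,::1].tolist() if 0 else "")
    # white inside dark hull
    hull=cv2.convexHull(np.c_[u,v].astype(np.int32)); m=np.zeros_like(dark); cv2.fillConvexPoly(m,hull,1)
    m=cv2.dilate(m,np.ones((3,3)))
    w=(g>105)&(m>0)&(h[...,1]<60); n_,l,st,ce=cv2.connectedComponentsWithStats(w.astype(np.uint8))
    for i in range(1,n_): print(" white",st[i],ce[i]+[x0,y0])
E
```

```text
topcorners
 [[ 0.434763    0.06653646]
 [ 0.51229181 -0.08090264]
 [ 0.61136974 -0.03139005]
 [ 0.54352655  0.1171166 ]] [0.16658033 0.11076071 0.16326948 0.1199494 ]
side
 [[ 0.51963294 -0.06760839]
 [ 0.44049522  0.0729837 ]
 [ 0.53461698  0.12132778]
 [ 0.60948619 -0.02193585]] [0.16133479 0.10581142 0.16164735 0.10079478]
tab [0.61732742 0.06741685 0.19863837] 0.003309407417347881
side dark 101 238.8019801980198 270.26732673267327 232 245 264 275

 white [ 3  8 16 14 48] [237.25       266.95833333]
 white [10 14  1  2  2] [238.  269.5]
 white [14 16  5  6  7] [244.57142857 273.71428571]
top dark 117 215.5042735042735 213.34188034188034 208 222 206 219

 white [10  5 11 11 16] [219.5625 208.5   ]
 white [ 4  6  5 10 12] [208.25       209.83333333]
 white [ 8  9  6  6 24] [213.29166667 211.54166667]
 white [ 5 17  5  4  5] [210.  218.8]
 white [16 18  4  3  4] [220.5  219.25]
```

```bash
cat > go.py <<'E'
import sys,numpy as np
from station import bot
from scipy.spatial.transform import Rotation as R
# go.py x y z [toolx world angle]: shift in tool axes from measured pose
s=bot.sense(); t=np.array(list(map(float,sys.argv[1:4]))); r=R.from_quat(s["eef_rot"])
print("t",s["t"],"pos",s["ee_pos"].round(4),"F",s["ft_force"].round(2),"travel",r.inv().apply(t-s["ee_pos"]).round(4))
X=r.as_matrix()[:,0]; a=np.arctan2(X[1],X[0]); print("ang",a.round(3), "grip",round(s["grip_width"],3))
if len(sys.argv)>4: print("twist",round(-(float(sys.argv[4])-a),3))
E
python3 - <<'E'
from h import *
import pickle; D=pickle.load(open("d0.pkl","rb"))
print(ontoz(D["top"],[(213.3,211.5)],.043),ontoz(D["side"],[(237.2,265)],.043),ontoz(D["top"],[(215.3,213.0)],.012),ontoz(D["side"],[(238.8,270.)],.012))
print(tri(D["top"],(214,212),D["side"],(238,268)))
print("basin",ontoz(D["top"],[(183,187),(84,187),(133,137),(133,235)],.112)[:,:2])
E
python3 go.py .55 -.25 .34 2.04;python3 go.py .50 .2 .34 2.04
```

```text
[[0.49101074 0.25083437 0.043     ]] [[0.49278878 0.25733786 0.043     ]] [[0.49121732 0.24902386 0.012     ]] [[0.49183301 0.25415086 0.012     ]]
(array([0.49424131, 0.25253502, 0.01881467]), np.float64(0.0020875547466138625))
basin [[0.55274087 0.32906005]
 [0.55790129 0.61814816]
 [0.70500567 0.47920705]
 [0.41605679 0.47007139]]
t 0.25 pos [ 0.2608 -0.6223  0.2308] F [0.28 0.32 0.36] travel [-0.2317 -0.4106 -0.109 ]
ang -1.174 grip 1.002
twist -3.214
t 0.25 pos [ 0.2608 -0.6223  0.2308] F [0.28 0.32 0.36] travel [-0.666  -0.5385 -0.1086]
ang -1.174 grip 1.002
twist -3.214
```

Call:
{"op": "play_rows", "data": {"fingers": [1,1,1,1,1,0.6,0.6,0.6,0.6,0.6], "travel": [[0,0,-0.04],[-0.02,-0.04,-0.07],[-0.04,-0.08,-0.1],[-0.06,-0.11,-0.11],[-0.08,-0.15,-0.11],[-0.1,-0.18,-0.11],[-0.12,-0.22,-0.11],[-0.14,-0.25,-0.11],[-0.16,-0.29,-0.11],[-0.18,-0.32,-0.11]], "twist": [-0.12,-0.24,-0.36,-0.48,-0.6,-0.72,-0.84,-0.96,-1.08,-1.2]}}

```text
t: 1.08
ee_pos: [0.4815, -0.3395, 0.3415]
eef_rot: [1.0, 0.016, 0.0, 0.0]
ft_force: [0.8, -0.6, -0.4]
grip_width: 0.601
```

```bash
python3 go.py .49 .252 .28 2.04; python3 -c "
from station import bot;print(bot.sense()['joint_positions'].round(3))"
```

```text
t 1.0833 pos [ 0.4815 -0.3395  0.3415] F [ 0.76 -0.63 -0.36] travel [ 0.0271 -0.591   0.0611]
ang 0.032 grip 0.601
twist -2.008
[ 0.864  0.282 -0.411  1.575  0.116  1.308  0.469]
```

Call:
{"op": "play_rows", "data": {"fingers": [0.6,0.6,0.6,0.6,0.6,0.6,0.6,0.6,0.6,0.6], "travel": [[0,-0.04,0],[0,-0.08,0],[0.01,-0.12,0],[0.01,-0.16,0],[0.01,-0.2,0],[0.02,-0.24,0],[0.02,-0.28,0],[0.02,-0.32,0],[0.025,-0.36,0],[0.025,-0.4,0]], "twist": [-0.12,-0.24,-0.36,-0.48,-0.6,-0.72,-0.84,-0.96,-1.08,-1.2]}}

```text
t: 1.92
ee_pos: [0.4952, 0.0611, 0.3416]
eef_rot: [0.816, 0.577, 0.0, 0.001]
ft_force: [1.3, 0.3, 0.1]
grip_width: 0.598
```

```bash
python3 go.py .49 .252 .24 2.04; python3 -c "
from station import bot;print(bot.sense()['joint_positions'].round(3))"
```

```text
t 1.9167 pos [0.4952 0.0611 0.3416] F [1.26 0.27 0.08] travel [ 0.1783 -0.0686  0.1015]
ang 1.231 grip 0.598
twist -0.809
[ 0.517  0.168 -0.818  1.75   0.129  1.277  0.901]
```

Call:
{"op": "play_rows", "data": {"fingers": [0.6,0.6,0.6,0.6,0.6,0.6,0.6,0.6], "travel": [[0.03,-0.01,0.01],[0.07,-0.03,0.02],[0.1,-0.04,0.04],[0.13,-0.05,0.06],[0.16,-0.06,0.08],[0.178,-0.069,0.1],[0.178,-0.069,0.1],[0.178,-0.069,0.1]], "twist": [-0.12,-0.24,-0.36,-0.48,-0.6,-0.72,-0.81,-0.81]}}

```text
t: 2.58
ee_pos: [0.4892, 0.2514, 0.2399]
eef_rot: [0.523, 0.852, -0.001, -0.001]
ft_force: [0.1, -1.1, -0.3]
grip_width: 0.6
```

```bash
python3 - <<'E'
from station import eyes,bot
import cv2,pickle
d=eyes.read_camera("wrist");pickle.dump(d,open("w1.pkl","wb"));cv2.imwrite("pics/w1.png",d["pixels"][:,:,::-1]);print(bot.sense()["joint_positions"].round(3))
E
python3 go.py .49 .252 .24 2.04
```

```text
[ 0.208  0.422 -0.989  1.78   0.383  1.149  1.133]
t 2.6333 pos [0.4902 0.2505 0.2407] F [ 0.83 -0.4   1.07] travel [0.0014 0.0005 0.0007]
ang 2.035 grip 0.598
twist -0.005
```

View pics/w1.png

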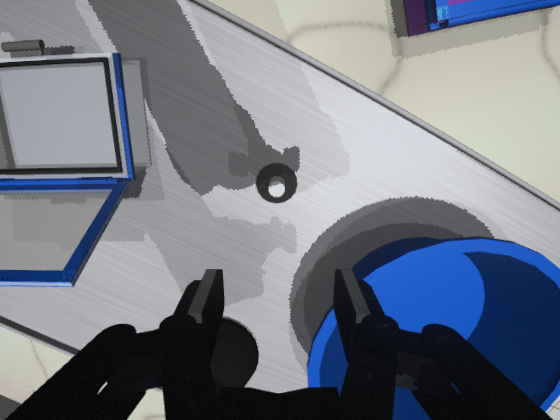

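The wrist view shows the plug disc at about (276,183) with its white post at (277,188). The clear box is to the left.

```bash
python3 - <<'E'
from h import *
import pickle; d=pickle.load(open("w1.pkl","rb"))
g=cv2.cvtColor(d["pixels"],cv2.COLOR_RGB2GRAY); x0,y0=250,155; c=g[y0:212,x0:303]
dk=(c<55).astype(np.uint8); n,l,st,ce=cv2.connectedComponentsWithStats(dk); i=1+st[1:,4].argmax(); v,u=np.nonzero(l==i); 
print(st[i]); (cx,cy),r=cv2.minEnclosingCircle(np.c_[u,v].astype(np.float32)); print("disc",cx+x0,cy+y0,r)
w=(c>110).astype(np.uint8); n,l,st,ce=cv2.connectedComponentsWithStats(w)
for i in range(1,n): print(st[i],ce[i]+[x0,y0])
print(ontoz(d,[(cx+x0,cy+y0)],.017), ontoz(d,[(277,188)],.043))
print("depth",depthpt(d,[(277,188),(276,172),(300,205)]))
# box rim outer corners visible
print(ontoz(d,[(120,54),(133,180),(73,285)],.068))
E
```

```text
[  7   9  38  39 732]
disc 275.9055118560791 182.1496067047119 19.880643844604492
[   0    0   53   57 1036] [279.46718147 196.94787645]
[ 0 25  1  1  1] [250. 180.]
[ 18  26  17  17 213] [276.27230047 188.82629108]
[[0.49244169 0.25176693 0.017     ]] [[0.49204176 0.25298175 0.043     ]]
depth [[0.49183175 0.25287774 0.04395245]
 [0.48212607 0.24666253 0.01818425]
 [0.50667111 0.29025114 0.00367014]]
[[0.44149197 0.07526236 0.068     ]
 [0.54149325 0.12431584 0.068     ]
 [0.68067769 0.10295813 0.068     ]]
```

Call:
{"op": "play_rows", "data": {"fingers": [0.6,0.6,0.6,0.6,0.6,0.6,0.6,0.6,0.6,0.6], "travel": [[0.001,0.003,0.04],[0.001,0.003,0.08],[0.001,0.003,0.11],[0.001,0.003,0.14],[0.001,0.003,0.165],[0.001,0.003,0.185],[0.001,0.003,0.2],[0.001,0.003,0.21],[0.001,0.003,0.216],[0.001,0.003,0.216]], "twist": [0,0,0,0,0,0,0,0,0,0]}}

```text
t: 3.47
ee_pos: [0.4929, 0.252, 0.025]
eef_rot: [0.526, 0.851, -0.0, 0.0]
ft_force: [0.2, 0.1, 0.1]
grip_width: 0.604
```

Call:
{"op": "play_rows", "data": {"fingers": [0.1,0.1,0.1,0.1,0.1,0.1,0.1,0.1], "travel": [[0,0,0],[0,0,0],[0,0,0],[0,0,0],[0,0,0],[0,0,0],[0,0,0],[0,0,0]], "twist": [0,0,0,0,0,0,0,0], "force": 30}}

```text
t: 4.13
ee_pos: [0.4934, 0.2529, 0.0264]
eef_rot: [0.525, 0.851, 0.001, 0.001]
ft_force: [1.1, -0.6, 5.6]
grip_width: 0.195
```

Call:
{"op": "play_rows", "data": {"fingers": [0.1,0.1,0.1,0.1,0.1], "travel": [[0,0,-0.02],[0,0,-0.05],[0,0,-0.085],[0,0,-0.12],[0,0,-0.13]], "twist": [0,0,0,0,0]}}

```text
t: 4.55
ee_pos: [0.4944, 0.2546, 0.1603]
eef_rot: [0.525, 0.851, 0.003, 0.002]
ft_force: [-0.1, 1.1, -0.2]
grip_width: 0.194
```

```bash
python3 - <<'E'
from station import eyes,bot
import cv2,pickle
d=eyes.read_camera("wrist");pickle.dump(d,open("w2.pkl","wb"));cv2.imwrite("pics/w2.png",d["pixels"][:,:,::-1])
E
python3 go.py .52 .016 .15 2.04
```

```text
t 4.6 pos [0.4947 0.2544 0.1601] F [ 0.31  0.79 -0.46] travel [-0.2244 -0.0844  0.0094]
ang 2.036 grip 0.191
twist -0.004
```

View pics/w2.png

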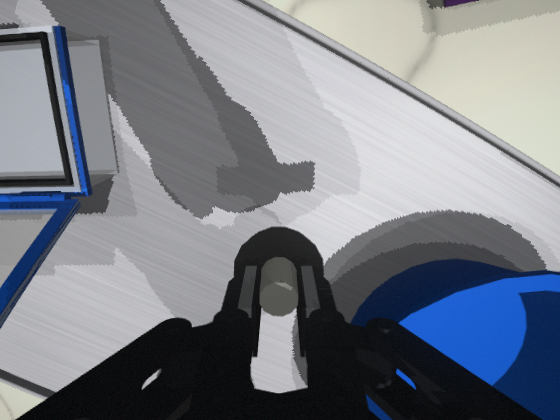

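Call:
{"op": "play_rows", "data": {"fingers": [0.1,0.1,0.1,0.1,0.1,0.1,0.1,0.1,0.1,0.1], "travel": [[-0.01,-0.03,0],[-0.03,-0.06,0],[-0.06,-0.08,0],[-0.09,-0.084,0],[-0.12,-0.084,0],[-0.155,-0.084,0],[-0.19,-0.084,0],[-0.21,-0.084,0],[-0.22,-0.084,0],[-0.22,-0.084,0]], "twist": [0,0,0,0,0,0,0,0,0,0]}}

```text
t: 5.43
ee_pos: [0.5163, 0.0157, 0.1539]
eef_rot: [0.527, 0.85, -0.001, -0.001]
ft_force: [0.4, 0.1, -0.6]
grip_width: 0.193
```

```bash
python3 - <<'E'
from station import eyes,bot
import cv2,pickle
d=eyes.read_camera("wrist");pickle.dump(d,open("w3.pkl","wb"));cv2.imwrite("pics/w3.png",d["pixels"][:,:,::-1])
E
python3 go.py .52 .017 .03 2.04
```

```text
t 5.4833 pos [0.5156 0.018  0.1543] F [ 0.12 -0.45 -1.25] travel [-0.0031  0.0037  0.1242]
ang 2.035 grip 0.192
twist -0.005
```

View pics/w3.png

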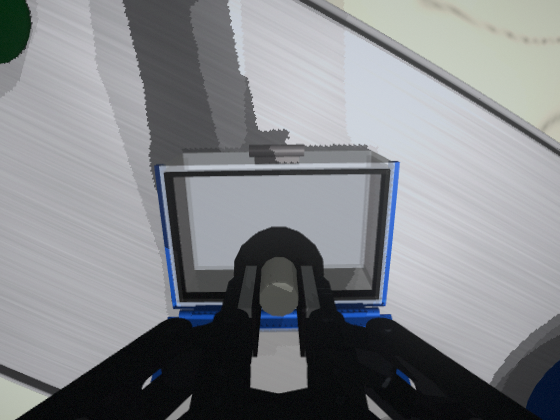

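The plug hangs centred over the box. The rim corners are at about (158,166), (399,162), (387,305) and (175,307).

```bash
python3 - <<'E'
from h import *
import pickle; d=pickle.load(open("w3.pkl","rb"))
P=ontoz(d,[(158,166),(399,162),(387,305),(175,307)],.068)[:,:2]; print(P,np.linalg.norm(P-np.roll(P,-1,0),axis=1),P.mean(0))
v=P[1]-P[0]+P[2]-P[3]; print("yaw",np.arctan2(v[1],v[0])-np.pi/2)
E
```

```text
[[ 0.51686309 -0.07425896]
 [ 0.44127723  0.07149429]
 [ 0.5405486   0.12463542]
 [ 0.61636676 -0.02388437]] [0.16418658 0.11260011 0.16675287 0.11152838] [0.52876392 0.0244966 ]
yaw 0.4751816686809951
```

Call:
{"op": "play_rows", "data": {"fingers": [0.1,0.1,0.1,0.1,0.1,0.1,0.1,0.1,0.1,0.1], "travel": [[-0.001,0.004,0.01],[-0.001,0.008,0.03],[-0.001,0.008,0.05],[-0.001,0.008,0.07],[-0.001,0.008,0.085],[-0.001,0.008,0.1],[-0.001,0.008,0.11],[-0.001,0.008,0.117],[-0.001,0.008,0.121],[-0.001,0.008,0.121]], "twist": [0,0,0,0,0,0,0,0,0,0]}}

```text
t: 6.32
ee_pos: [0.5234, 0.0216, 0.0338]
eef_rot: [0.525, 0.851, -0.0, -0.0]
ft_force: [-0.1, 0.0, -0.5]
grip_width: 0.193
```

Call:
{"op": "play_rows", "data": {"fingers": [0.2,0.3,0.4,0.5,0.5,0.5], "travel": [[0,0,0],[0,0,0],[0,0,0],[0,0,0],[0,0,0],[0,0,0]], "twist": [0,0,0,0,0,0]}}

```text
t: 6.82
ee_pos: [0.5241, 0.0207, 0.0346]
eef_rot: [0.525, 0.851, 0.0, 0.0]
ft_force: [-0.4, 0.2, -0.2]
grip_width: 0.498
```

Call:
{"op": "play_rows", "data": {"fingers": [0.5,0.5,0.5,0.5,0.5,0.5,0.5,0.5,0.5,0.5], "travel": [[0,0,-0.01],[0,0,-0.03],[0,0,-0.06],[0,0,-0.1],[0,0,-0.14],[0,0,-0.18],[0,0,-0.22],[0,0,-0.25],[0,0,-0.26],[0,0,-0.26]], "twist": [0,0,0,0,0,0,0,0,0,0]}}

```text
t: 7.65
ee_pos: [0.5252, 0.0216, 0.2977]
eef_rot: [0.525, 0.851, 0.001, 0.003]
ft_force: [0.8, -0.4, -0.3]
grip_width: 0.5
```

```bash
python3 - <<'E'
from station import eyes,bot
import cv2,pickle
d=eyes.read_camera("wrist");pickle.dump(d,open("w4.pkl","wb"));cv2.imwrite("pics/w4.png",d["pixels"][:,:,::-1]);print(bot.sense()["joint_positions"].round(3))
E
python3 go.py .52 .017 .03 2.04
```

```text
[ 0.715  0.319 -1.034  1.764  0.292  1.223  1.638]
t 7.7 pos [0.524  0.021  0.2953] F [ 0.4  -0.17 -1.06] travel [-0.0013 -0.0058  0.2653]
ang 2.036 grip 0.503
twist -0.004
```

View pics/w4.png

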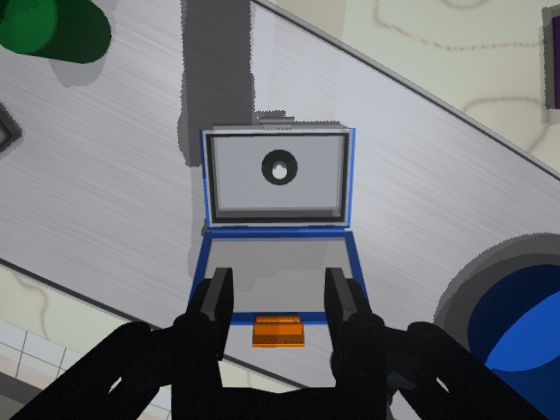

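The plug sits in the box at (280,168), with the lid open and its tab at (278,331). Next I go behind the lid.

Call:
{"op": "play_rows", "data": {"fingers": [0,0,0,0,0,0,0,0,0,0], "travel": [[0.002,0.03,0],[0.002,0.07,0],[0.002,0.11,0],[0.002,0.14,0],[0.002,0.16,0],[0.002,0.16,0.03],[0.002,0.16,0.07],[0.002,0.16,0.1],[0.002,0.16,0.12],[0.002,0.16,0.12]], "twist": [0,0,0,0,0,0,0,0,0,0]}}

```text
t: 8.53
ee_pos: [0.6616, 0.0928, 0.1661]
eef_rot: [0.524, 0.851, -0.005, -0.005]
ft_force: [-0.8, -0.4, -0.7]
grip_width: 0.0
```

```bash
python3 - <<'E'
from station import eyes,bot
import cv2,pickle,numpy as np
d=eyes.read_camera("side");b=eyes.read_camera("wrist")["pixels"]
a=cv2.resize(d["pixels"][110:280,170:340],(400,400));b=cv2.resize(b,(400,300))
c=np.zeros((400,800,3),np.uint8);c[:,:400]=a;c[:300,400:]=b
cv2.imwrite("pics/s5.png",c[:,:,::-1])
E
python3 go.py .64 .08 .175 2.04
```

```text
t 8.6333 pos [0.6649 0.0944 0.1724] F [0.68 0.91 0.77] travel [-0.0017 -0.0287 -0.0025]
ang 2.037 grip -0.0
twist -0.003
```

View pics/s5.png

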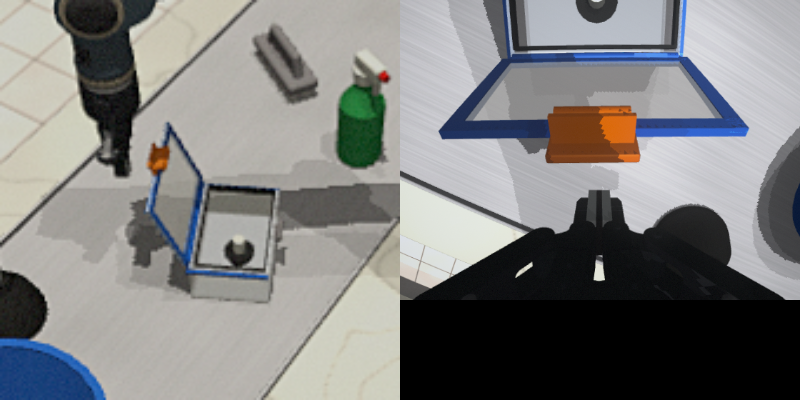

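The closed fingers stand behind the tab and in line with it. I'll push slowly toward the front.

Call:
{"op": "play_rows", "data": {"fingers": [0,0,0,0,0,0,0,0,0,0], "travel": [[0,-0.01,0],[0,-0.02,0],[0,-0.026,0],[0,-0.032,0],[0,-0.038,0],[0,-0.044,0],[0,-0.05,0],[0,-0.056,0],[0,-0.062,0],[0,-0.068,0]], "twist": [0,0,0,0,0,0,0,0,0,0]}}

```text
t: 9.47
ee_pos: [0.6068, 0.0645, 0.1766]
eef_rot: [0.525, 0.851, 0.002, 0.002]
ft_force: [3.3, -0.0, 11.1]
grip_width: -0.003
```

```bash
python3 - <<'E'
from station import eyes,bot
import cv2,pickle,numpy as np
d=eyes.read_camera("side");b=eyes.read_camera("wrist")["pixels"]
a=cv2.resize(d["pixels"][110:280,170:340],(400,400));b=cv2.resize(b,(400,300))
c=np.zeros((400,800,3),np.uint8);c[:,:400]=a;c[:300,400:]=b
cv2.imwrite("pics/s6.png",c[:,:,::-1])
E
python3 go.py .64 .08 .175 2.04
```

```text
t 9.5667 pos [0.6064 0.0642 0.1767] F [1.17 0.65 9.59] travel [-0.0009  0.0371  0.0019]
ang 2.036 grip -0.006
twist -0.004
```

View pics/s6.png

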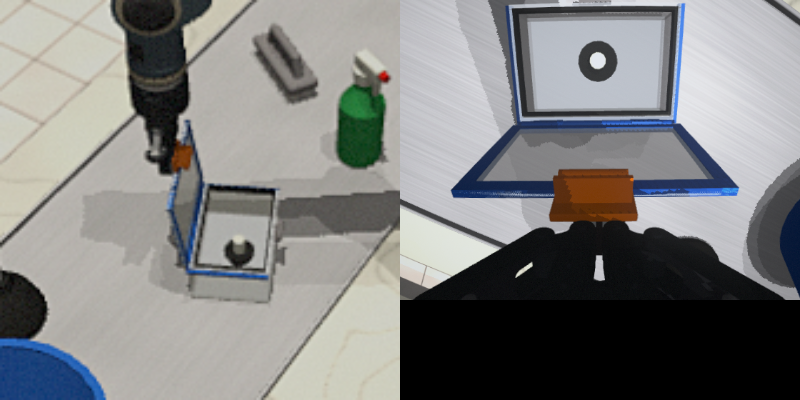

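The upward force is about 10 N, so the tab's edge is bearing under a finger knuckle. I'll back off, raise the tip and push with the tip alone.

Call:
{"op": "play_rows", "data": {"fingers": [0,0,0,0,0,0,0,0], "travel": [[0,0.006,0],[0,0.014,0],[0,0.025,0],[0,0.035,0],[0,0.045,0],[0,0.045,-0.01],[0,0.045,-0.022],[0,0.045,-0.022]], "twist": [0,0,0,0,0,0,0,0]}}

```text
t: 10.23
ee_pos: [0.6466, 0.0852, 0.1994]
eef_rot: [0.525, 0.851, 0.002, 0.001]
ft_force: [0.6, 0.4, 0.7]
grip_width: -0.004
```

```bash
python3 - <<'E'
from station import eyes,bot
import cv2,pickle,numpy as np
d=eyes.read_camera("side");b=eyes.read_camera("wrist")["pixels"]
a=cv2.resize(d["pixels"][110:280,170:340],(400,400));b=cv2.resize(b,(400,300))
c=np.zeros((400,800,3),np.uint8);c[:,:400]=a;c[:300,400:]=b
cv2.imwrite("pics/s7.png",c[:,:,::-1])
E
python3 go.py .64 .08 .198 2.04
```

```text
t 10.3333 pos [0.6456 0.0842 0.1975] F [-0.11  0.53 -0.14] travel [-0.0012 -0.0069 -0.0005]
ang 2.036 grip -0.005
twist -0.004
```

View pics/s7.png

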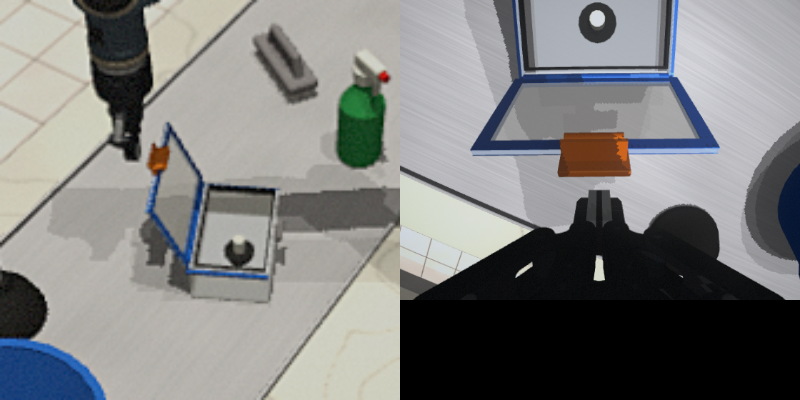

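Call:
{"op": "play_rows", "data": {"fingers": [0,0,0,0,0,0,0], "travel": [[0,-0.008,0],[0,-0.014,0],[0,-0.02,0],[0,-0.026,0],[0,-0.032,0],[0,-0.038,0],[0,-0.044,0]], "twist": [0,0,0,0,0,0,0]}}

```text
t: 10.92
ee_pos: [0.6054, 0.0639, 0.1963]
eef_rot: [0.525, 0.851, -0.0, 0.0]
ft_force: [0.0, 0.5, 0.3]
grip_width: 0.004
```

```bash
python3 go.py .64 .08 .198 2.04
```

```text
t 10.9167 pos [0.6054 0.0639 0.1963] F [0.05 0.54 0.26] travel [-0.0012  0.0381 -0.0017]
ang 2.036 grip 0.004
twist -0.004
```

Call:
{"op": "play_rows", "data": {"fingers": [0,0,0,0,0,0], "travel": [[0,-0.005,0],[0,-0.01,0],[0,-0.015,0],[0,-0.02,0],[0,-0.025,0],[0,-0.03,0]], "twist": [0,0,0,0,0,0]}}

```text
t: 11.42
ee_pos: [0.5788, 0.0507, 0.1963]
eef_rot: [0.525, 0.851, -0.0, -0.0]
ft_force: [1.2, 0.7, 0.1]
grip_width: -0.001
```

```bash
python3 - <<'E'
from station import eyes,bot
import cv2,pickle,numpy as np
d=eyes.read_camera("side")
a=cv2.resize(d["pixels"][110:280,170:340],(500,500))
cv2.imwrite("pics/s8.png",a[:,:,::-1])
E
python3 go.py .64 .08 .198 2.04
```

```text
t 11.4667 pos [0.578  0.0502 0.1962] F [-1.09 -0.97  0.4 ] travel [-0.0011  0.0688 -0.0019]
ang 2.036 grip 0.002
twist -0.004
```

View pics/s8.png

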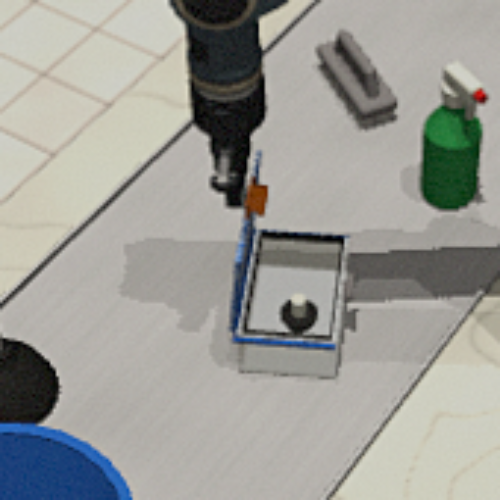

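The lid is about upright. I'll push a little further and then back away.

Call:
{"op": "play_rows", "data": {"fingers": [0,0,0,0,0,0,0], "travel": [[0,-0.005,0],[0,-0.01,0],[0,-0.014,0],[0,-0.018,0],[0,-0.018,0],[0,-0.008,0],[0,0.01,0]], "twist": [0,0,0,0,0,0,0]}}

```text
t: 12.05
ee_pos: [0.5882, 0.0546, 0.1964]
eef_rot: [0.526, 0.851, -0.001, 0.0]
ft_force: [0.8, -0.1, -0.2]
grip_width: 0.002
```

```bash
python3 - <<'E'
from station import eyes,bot
import cv2,pickle,numpy as np
d=eyes.read_camera("side")
a=cv2.resize(d["pixels"][110:280,170:340],(500,500))
cv2.imwrite("pics/s9.png",a[:,:,::-1])
E
python3 go.py .64 .08 .198 2.04
```

```text
t 12.1 pos [0.592  0.0573 0.1968] F [4.09 1.97 1.32] travel [-0.0012  0.0531 -0.0009]
ang 2.036 grip -0.002
twist -0.004
```

View pics/s9.png

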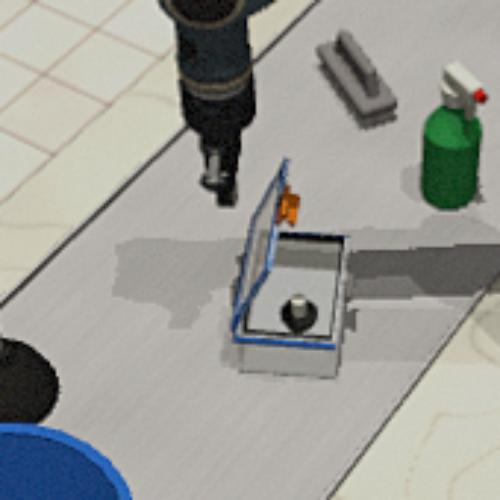

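The lid is falling freely, clear of the fingers. I'll rise and wait.

Call:
{"op": "play_rows", "data": {"fingers": [0,0,0,0,0,0,0,0,0,0], "travel": [[0,0.01,0],[0,0.01,-0.02],[0,0.01,-0.05],[0,0.01,-0.08],[0,0.01,-0.1],[0,0.01,-0.1],[0,0.01,-0.1],[0,0.01,-0.1],[0,0.01,-0.1],[0,0.01,-0.1]], "twist": [0,0,0,0,0,0,0,0,0,0]}}

```text
t: 12.93
ee_pos: [0.5967, 0.0596, 0.2949]
eef_rot: [0.525, 0.851, -0.001, -0.001]
ft_force: [0.1, -0.6, -0.1]
grip_width: -0.005
```

```bash
python3 go.py .463 -.009 .2 2.04
```

```text
t 12.9333 pos [0.5967 0.0596 0.2949] F [ 0.1  -0.64 -0.06] travel [-0.0014 -0.1501  0.0952]
ang 2.036 grip -0.005
twist -0.004
```

Call:
{"op": "play_rows", "data": {"fingers": [0,0,0,0,0,0,0,0], "travel": [[-0.001,-0.03,0],[-0.001,-0.06,0],[-0.001,-0.09,0],[-0.001,-0.12,0],[-0.001,-0.14,0],[-0.001,-0.15,0.03],[-0.001,-0.15,0.07],[-0.001,-0.15,0.09]], "twist": [0,0,0,0,0,0,0,0]}}

```text
t: 13.6
ee_pos: [0.4607, -0.0099, 0.2029]
eef_rot: [0.526, 0.851, -0.002, -0.002]
ft_force: [-0.7, -0.1, 0.2]
grip_width: 0.0
```

```bash
python3 - <<'E'
from station import eyes,bot
from h import *
D={n:eyes.read_camera(n) for n in ["side","top","wrist"]}
for n,d in D.items():
    h=cv2.cvtColor(d["pixels"],cv2.COLOR_RGB2HSV); m=cv2.inRange(h,(5,130,60),(22,255,255))
    k,l,st,ce=cv2.connectedComponentsWithStats(m)
    for i in range(1,k):
        if st[i,4]>15:print(n,st[i],ce[i].round(1), ontoz(d,[ce[i]],.09).round(3))
a=cv2.resize(D["side"]["pixels"][130:280,190:340],(400,400));b=cv2.resize(D["wrist"]["pixels"],(400,300))
c=np.zeros((400,800,3),np.uint8);c[:,:400]=a;c[:300,400:]=b
cv2.imwrite("pics/s10.png",c[:,:,::-1])
E
python3 go.py .463 -.009 .11 2.04
```

```text
side [426 158   9  11  48] [430.3 161.9] [[ 0.157 -0.44   0.09 ]]
side [288 199   7  13  71] [290.7 204.3] [[ 0.465 -0.008  0.09 ]]
side [327 315  10  16 109] [331.7 322.1] [[0.146 0.291 0.09 ]]
top [455 316  14  13  94] [461.4 321.9] [[ 0.159 -0.453  0.09 ]]
top [193 324  15  13  94] [200.4 330.1] [[0.148 0.279 0.09 ]]
wrist [ 244  202   57   27 1455] [272.4 215.4] [[ 0.466 -0.01   0.09 ]]
t 13.75 pos [ 0.4624 -0.0082  0.2052] F [0.02 0.66 1.26] travel [-0.0012  0.0004  0.0952]
ang 2.037 grip 0.003
twist -0.003
```

View pics/s10.png

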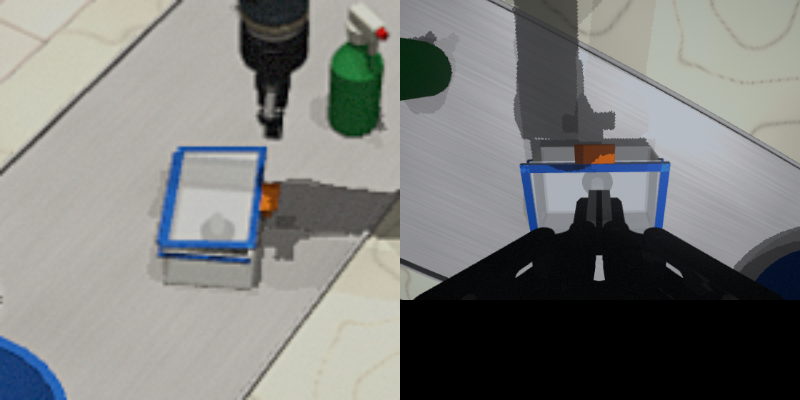

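The lid rests ajar on its catch with the plug inside, and the tab is at about (.465,-.009). I'll descend onto it.

Call:
{"op": "play_rows", "data": {"fingers": [0,0,0,0,0,0,0,0,0], "travel": [[0,0.002,0.02],[0,0.002,0.04],[0,0.002,0.06],[0,0.002,0.075],[0,0.002,0.085],[0,0.002,0.09],[0,0.002,0.092],[0,0.002,0.094],[0,0.002,0.094]], "twist": [0,0,0,0,0,0,0,0,0]}}

```text
t: 14.5
ee_pos: [0.466, -0.0073, 0.113]
eef_rot: [0.525, 0.851, 0.0, 0.001]
ft_force: [0.6, -0.2, -0.0]
grip_width: 0.001
```

Call:
{"op": "play_rows", "data": {"fingers": [0,0,0,0], "travel": [[0,0,0.002],[0,0,0.004],[0,0,0.006],[0,0,0.008]], "twist": [0,0,0,0]}}

```text
t: 14.83
ee_pos: [0.4654, -0.0075, 0.1043]
eef_rot: [0.525, 0.851, 0.0, 0.0]
ft_force: [-0.0, 1.1, 0.3]
grip_width: 0.001
```

Call:
{"op": "play_rows", "data": {"fingers": [0,0,0,0], "travel": [[0,0,0.002],[0,0,0.004],[0,0,0.006],[0,0,0.008]], "twist": [0,0,0,0]}}

```text
t: 15.17
ee_pos: [0.4653, -0.0074, 0.0961]
eef_rot: [0.525, 0.851, 0.0, -0.0]
ft_force: [0.6, 0.2, -1.0]
grip_width: -0.002
```

Call:
{"op": "play_rows", "data": {"fingers": [0,0,0], "travel": [[0,0,0.001],[0,0,0.002],[0,0,0.003]], "twist": [0,0,0]}}

```text
t: 15.42
ee_pos: [0.4652, -0.0074, 0.0934]
eef_rot: [0.525, 0.851, -0.0, -0.0]
ft_force: [-2.0, -0.8, 7.1]
grip_width: -0.002
```

Call:
{"op": "play_rows", "data": {"fingers": [0,0,0], "travel": [[0,0,0.001],[0,0,0.002],[0,0,0.002]], "twist": [0,0,0]}}

```text
t: 15.67
ee_pos: [0.4651, -0.0075, 0.0917]
eef_rot: [0.525, 0.851, -0.001, -0.0]
ft_force: [-2.3, -0.4, 6.8]
grip_width: -0.003
```

Call:
{"op": "play_rows", "data": {"fingers": [0,0,0], "travel": [[0,0,0.0005],[0,0,0.001],[0,0,0.001]], "twist": [0,0,0]}}

```text
t: 15.92
ee_pos: [0.4649, -0.0075, 0.0906]
eef_rot: [0.525, 0.851, -0.001, -0.0]
ft_force: [-1.4, -0.7, 5.1]
grip_width: 0.004
```

Call:
{"op": "play_rows", "data": {"fingers": [0,0,0], "travel": [[0,0,0.0005],[0,0,0.001],[0,0,0.001]], "twist": [0,0,0]}}

```text
t: 16.17
ee_pos: [0.4648, -0.0076, 0.0894]
eef_rot: [0.525, 0.851, -0.001, -0.0]
ft_force: [-2.9, 0.6, 3.9]
grip_width: 0.0
```

The force is dropping, so the catch is giving way. I'll keep pressing in small steps toward the seal.

Call:
{"op": "play_rows", "data": {"fingers": [0,0,0,0], "travel": [[0,0,0.0005],[0,0,0.001],[0,0,0.0015],[0,0,0.0015]], "twist": [0,0,0,0]}}

```text
t: 16.5
ee_pos: [0.4654, -0.0074, 0.0877]
eef_rot: [0.525, 0.851, 0.0, 0.0]
ft_force: [-1.4, -0.5, 1.3]
grip_width: -0.002
```

Call:
{"op": "play_rows", "data": {"fingers": [0,0,0,0], "travel": [[0,0,0.0005],[0,0,0.001],[0,0,0.0015],[0,0,0.0015]], "twist": [0,0,0,0]}}

```text
t: 16.83
ee_pos: [0.4656, -0.0073, 0.0862]
eef_rot: [0.525, 0.851, 0.0, 0.0]
ft_force: [-0.8, -0.0, 0.1]
grip_width: 0.001
```

Call:
{"op": "play_rows", "data": {"fingers": [0,0,0], "travel": [[0,0,0.0005],[0,0,0.001],[0,0,0.001]], "twist": [0,0,0]}}

```text
t: 17.08
ee_pos: [0.4654, -0.0073, 0.0852]
eef_rot: [0.525, 0.851, 0.0, 0.0]
ft_force: [-0.2, 0.5, -0.3]
grip_width: -0.0
```

Call:
{"op": "play_rows", "data": {"fingers": [0,0,0], "travel": [[0,0,0.0005],[0,0,0.001],[0,0,0.001]], "twist": [0,0,0]}}

```text
t: 17.33
ee_pos: [0.4653, -0.0074, 0.0842]
eef_rot: [0.525, 0.851, 0.0, 0.0]
ft_force: [-0.5, -0.6, 0.6]
grip_width: -0.004
```

Call:
{"op": "play_rows", "data": {"fingers": [0,0,0], "travel": [[0,0,0.0005],[0,0,0.001],[0,0,0.001]], "twist": [0,0,0]}}

```text
t: 17.58
ee_pos: [0.4653, -0.0074, 0.0832]
eef_rot: [0.525, 0.851, -0.0, -0.0]
ft_force: [-0.4, 0.1, 0.3]
grip_width: -0.001
```

Call:
{"op": "play_rows", "data": {"fingers": [0,0,0], "travel": [[0,0,0.0005],[0,0,0.001],[0,0,0.001]], "twist": [0,0,0]}}

```text
t: 17.83
ee_pos: [0.4653, -0.0074, 0.0822]
eef_rot: [0.525, 0.851, -0.0, 0.0]
ft_force: [-0.0, -0.0, -0.9]
grip_width: 0.004
```

Call:
{"op": "play_rows", "data": {"fingers": [0,0,0], "travel": [[0,0,0.0005],[0,0,0.001],[0,0,0.001]], "twist": [0,0,0]}}

```text
t: 18.08
ee_pos: [0.4653, -0.0074, 0.0812]
eef_rot: [0.525, 0.851, -0.0, -0.0]
ft_force: [-0.2, -0.9, 0.8]
grip_width: 0.002
```

Call:
{"op": "play_rows", "data": {"fingers": [0,0,0], "travel": [[0,0,0.0005],[0,0,0.001],[0,0,0.001]], "twist": [0,0,0]}}

```text
t: 18.33
ee_pos: [0.4654, -0.0074, 0.0805]
eef_rot: [0.525, 0.851, -0.0, 0.0]
ft_force: [-1.6, -0.4, 3.3]
grip_width: 0.001
```

Call:
{"op": "play_rows", "data": {"fingers": [0,0,0], "travel": [[0,0,0.0005],[0,0,0.0005],[0,0,0.0005]], "twist": [0,0,0]}}

```text
t: 18.58
ee_pos: [0.4654, -0.0074, 0.0802]
eef_rot: [0.525, 0.851, -0.0, 0.0]
ft_force: [-1.9, 0.4, 7.1]
grip_width: -0.001
```

Call:
{"op": "play_rows", "data": {"fingers": [0,0,0], "travel": [[0,0,0.0005],[0,0,0.0005],[0,0,0.0005]], "twist": [0,0,0]}}

```text
t: 18.83
ee_pos: [0.4654, -0.0074, 0.0799]
eef_rot: [0.525, 0.851, -0.0, 0.0]
ft_force: [-1.7, -0.8, 9.3]
grip_width: -0.004
```

Call:
{"op": "play_rows", "data": {"fingers": [0,0,0], "travel": [[0,0,0.0005],[0,0,0.0005],[0,0,0.0005]], "twist": [0,0,0]}}

```text
t: 19.08
ee_pos: [0.4654, -0.0074, 0.0797]
eef_rot: [0.525, 0.851, -0.001, 0.0]
ft_force: [-3.2, -1.0, 11.6]
grip_width: 0.001
```

Call:
{"op": "play_rows", "data": {"fingers": [0,0,0,0,0,0,0,0,0,0], "travel": [[0,0,-0.001],[0,0,-0.003],[0,0,-0.007],[0,0,-0.015],[0,0,-0.03],[0,0,-0.06],[0,0,-0.1],[0,0,-0.13],[0,0,-0.14],[0,0,-0.14]], "twist": [0,0,0,0,0,0,0,0,0,0]}}

```text
t: 19.92
ee_pos: [0.4671, -0.0072, 0.2216]
eef_rot: [0.525, 0.851, 0.001, 0.003]
ft_force: [0.5, -0.6, -0.6]
grip_width: 0.0
```

```bash
python3 - <<'E'
from station import eyes,bot
from h import *
D={n:eyes.read_camera(n) for n in ["side","wrist"]}
d=D["wrist"]
h=cv2.cvtColor(d["pixels"],cv2.COLOR_RGB2HSV); m=cv2.inRange(h,(5,130,60),(22,255,255))
v,u=np.nonzero(m); print(np.median(u),np.median(v)); c=(np.median(u),np.median(v)); print("tab depth pt",[depthpt(d,[(c[0]+i,c[1]+j)])[0].round(4).tolist() for i in (-12,0,12) for j in(-3,3)])
# heights of the lid's blue edges
m=cv2.inRange(h,(100,120,50),(125,255,255)); v,u=np.nonzero(m); s=(v<330)&(abs(u-280)<150); P=depthpt(d,np.c_[u[s],v[s]])
yaw=.473; bx=(P[:,0]-.527)*np.cos(yaw)+(P[:,1]-.024)*np.sin(yaw); by=-(P[:,0]-.527)*np.sin(yaw)+(P[:,1]-.024)*np.cos(yaw)
k=(abs(by)<.09)&(abs(bx)<.08)&(P[:,2]>.07)
for a in np.arange(-.07,.07,.02):
    q=k&(bx>a)&(bx<a+.02); print(round(a+.01,2),q.sum(),np.median(P[q,2]).round(4) if q.sum() else None)
a=cv2.resize(D["side"]["pixels"][130:280,190:340],(400,400));b=cv2.resize(D["wrist"]["pixels"],(400,300))
c=np.zeros((400,800,3),np.uint8);c[:,:400]=a;c[:300,400:]=b
cv2.imwrite("pics/s11.png",c[:,:,::-1])
E
python3 go.py .463 -.009 .11 2.04
```

```text
275.0 197.0
tab depth pt [[0.4666, -0.0209, 0.0806], [0.4712, -0.0186, 0.0813], [0.4619, -0.0117, 0.0808], [0.4665, -0.0094, 0.0816], [0.4572, -0.0026, 0.0814], [0.4622, -0.0, 0.0802]]
-0.06 2073 0.0823
-0.04 456 0.0824
-0.02 429 0.0824
0.0 402 0.0825
0.02 379 0.0828
0.04 641 0.0828
0.06 264 0.0826
0.08 0 None
t 20.0167 pos [ 0.4647 -0.0079  0.2182] F [-0.54  0.01 -0.34] travel [-0.0002 -0.0019  0.1082]
ang 2.035 grip -0.0
twist -0.005
```

View pics/s11.png

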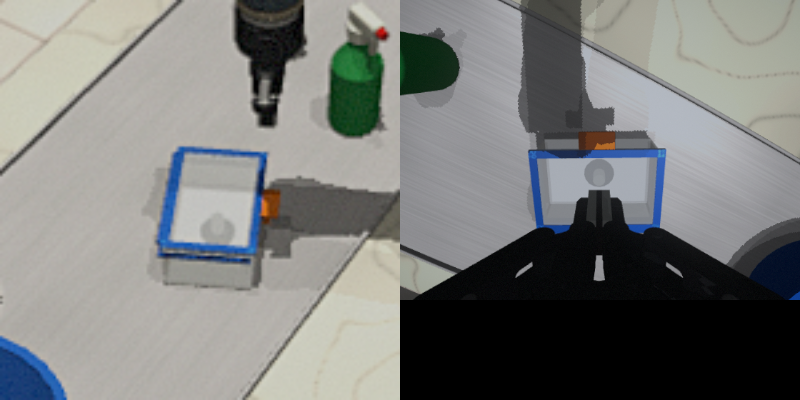

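The lid is level: its front edge reads 82.3 mm and its rear 82.8 mm, about 0.00 rad. The tab is at 81 mm and the plug is visible inside. I'll wait briefly, check again and hand in.

Call:
{"op": "play_rows", "data": {"fingers": [0,0,0,0,0,0], "travel": [[0,0,-0.01],[0,0,-0.02],[0,0,-0.02],[0,0,-0.02],[0,0,-0.02],[0,0,-0.02]], "twist": [0,0,0,0,0,0]}}

```text
t: 20.52
ee_pos: [0.465, -0.0074, 0.2384]
eef_rot: [0.525, 0.851, -0.0, -0.0]
ft_force: [0.4, -0.5, -0.1]
grip_width: 0.001
```

```bash
python3 - <<'E'
from station import eyes,bot,job
from h import *
d=eyes.read_camera("wrist")
h=cv2.cvtColor(d["pixels"],cv2.COLOR_RGB2HSV); m=cv2.inRange(h,(5,130,60),(22,255,255)); v,u=np.nonzero(m)
z=depthpt(d,[(np.median(u),np.median(v))])[0]; print("tab",z)
if z[2]<.085: print(job.close_job())
E
```

```text
tab [ 0.46354721 -0.01010865  0.08162823]
the job is handed in; nothing more can be done
None
```

The plug is in the clear box and the lid is snapped shut; I handed the job in at about 20.6 s, and no verdict is reported. I let go of the plug inside the box and pushed the lid just past upright. A picture then showed it falling with the fingers clear of it, and it came to rest ajar on its catch. I pressed the orange tab in small steps: the catch gave way at about 7 N, and I stopped at 11.6 N on the seal before letting go.

**Last checks:**
- **Lid:** it was level to within about 0.5 mm from front to rear, close to 0 rad. The tab was still at about 81 mm about half a second after I let go.
- **Plug:** it was visible inside the box.
- **Robot:** it was clear of everything.
- **Bystanders:** the spray bottle looked in place in the last pictures. I did not measure it or the brush, plunger and basin at the end, but the arm stayed clear of all four.

**What went wrong:** my first push on the lid caught the tab under a finger knuckle, with readings of up to about 11 N (the limit is 18 N). I backed off, raised the tip and pushed again with almost no force. Nothing else failed. My estimates of the box's position differed by up to 10 mm between views, and the close wrist view settled it.

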